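# Isolate the arc-lamp relay unit and fit its relays

### The arm

A 7-joint arm with a two-finger parallel gripper is mounted at the origin on the work surface. World frame = base frame: x ahead of the robot, y to its left, z up, the work surface at z = 0. Lengths are in m, angles in rad, forces in N, time in s.
With the tool pointing down it reaches from about 0.425 to 0.95 m from the base axis. Payload 4.7 kg.
Tool frame: the origin (TCP) lies on the centre line of the jaws, within the pads' length; the fingertips stand 8 mm ahead of it and the grasp point (between the pads) lies 11 mm behind it; z points along the fingers, y is the line along which they close (so a half turn about z gives the same grasp; the last joint's range is limited). The gripper opens to 85 mm and grips with 20 to 120 N. Pads are 22 mm wide; open, the fingers measure 114 mm over their backs; the gripper's body (76 mm by 85 mm) begins 54 mm behind the grasp point. The pads swing forward as they close: fully open they stand 13 mm farther back than shut.
Start: joints at [1.296, 0.469, -0.049, 1.532, 0.024, 1.141, -0.082], TCP at [0.164, -0.655, 0.239] pointing down, gripper open.
Joint ranges: [-2.59, 2.59], [-0.33, 1.99], [-1.39, 1.29], [0.1, 2.45], [-1.04, 4.18], [0.21, 1.99], [-2.66, 2.66]. Speed limits (rad/s): [2.57, 2.57, 3.14, 3.14, 3.14, 3.14, 3.14].

### API

Orientations are given as a 3x3 rotation matrix whose columns are the frame's x, y, z axes.
In Python, from rig import arm, eyes, job gives the robot as it stands (arm), with the cameras (eyes) and the job (job). Calls block until the motion is done:
- arm.movep(position, orientation): joint-space move of the TCP to a pose.
- arm.move_l(position, attitude=None, feed=0.15, until_force=None): straight line of the TCP; attitude=None keeps the orientation; feed is the mean speed in m/s. With until_force (N) it stops when the force on the tool has changed by that much, and returns True; else False.
- arm.move_joints(angles): joint-space move.
- arm.command_gripper(opening, newtons=None): finger opening in m; newtons is the grip in N (None keeps the last); returns when the fingers have stopped.
- arm.sleep(seconds).
- arm.inverse_kinematics(position, orientation): joint angles nearest the present ones, or None.
- arm.sense(): the state.
- eyes.camera(name): name is "scene" or "top" or "wrist"; returns the picture (400x640x3 uint8, red, green, blue); there is no depth.
- eyes.camera_params(name): a dict with "K" (3x3 intrinsics, pixels), "dist" ([k1, k2, p1, p2, k3] as OpenCV has them; the pictures are not rectified), "position" and "rotation" of the camera in the world; the wrist camera has in their place "tool_from_camera" (4x4, takes a point from camera to tool coordinates, whose origin is the TCP and whose axes are the flange's). Camera axes: x right, y down, z forward; pixel columns grow to the right and rows downward; lengths in m; the calibration is good to about 2 mm. A picture is of the moment at which its call begins: read the wrist's pose just before it. camera_params takes no time and is no camera call.
A pose or a line that the arm cannot do raises arm.Unreachable and nothing moves.
- job.finish_job(): hands the job in; it is judged then, once.
The state is a dict: "time_s": time; "joint_pos": joint angles; "qd": joint speeds; "joint_efforts": joint torques, N m; "position": TCP position; "tcp_rot": TCP orientation; "wrist_force": force on the tool from outside, world axes, zero at the start; "ft_torque": the same for the moment, N m; "finger_gap": finger opening in m; "gripper_force": force on a finger pad.
Only numpy, scipy, OpenCV 4.12 (cv2) and the standard library are available. Lean on these libraries where they do the work, as an engineer would, in place of code of your own. Each camera call takes 0.05 s, during which the arm holds its last target. There are 200 camera calls.

### The job

Fit the relays that stand on the optical table into the lamp's relay unit: slide the thumb latch sideways, away from the cover, so that the cover springs open, and before any relay goes in, isolate the unit: push the red fuse carrier in until it springs up, pull it out and leave it in the dark tray. Then press every relay that is there fully home in the socket of its own colour, and push the cover shut until it latches. Leave everything else on the table where it is.

Things in the scene. Friction and masses are not known exactly. Their poses are not given: they have to be found in the camera images.
- unit: relay unit, cream box fixed to the table, 266 (its x) x 222 (its y) x 100 mm high. Origin: on the table under the middle of the relay compartment; x along the row of fuse bay and sockets, y from latch side to hinge side. Compartment under the cover: inside x -127..127, y -68..66 mm, floor 8, walls 94 mm high. Beside it (y -150..-68 mm) a flat top, 100 mm high, carries the thumb latch.
- latch (a joint): thumb latch, m: 0 at rest (tongue over the cover's catch), grows to 0.012 as the tab is slid sideways to the unit's -y, away from the cover; a spring (1.5 to 3 N) returns it. From about 0.008 the cover is free. The tongue is ramped: pressing the cover shut pushes it aside and it snaps back by itself.
- latch_tab (a point): centre of the top of the latch's black ribbed tab, at x = 0, y = -112, z = 113 mm in the unit at rest. The tab is 36 (unit x) x 14 (unit y) x 13 mm high and stands on the flat top: 37 mm of flat lie between tab and cover, 31 mm beyond the tab.
- cover (a joint): cover's hinge, rad: 0 closed, grows as it opens, 1.95 fully open (22 degrees past upright, leaning outwards). A damped spring throws it open within 2 s of release and keeps it open; about 3 N at the edge swings it down, 6 to 12 N press it past the latch tongue with a click. It does not stay half closed.
- cover_hinge (a point): middle of the hinge line, which runs along the unit's x at y = 72, z = 98 mm in the unit; the cover turns about it
- cover_edge (a point): middle of the cover's free edge on its outer face, 140 mm from the hinge line; closed: y = -68, z = 100 mm in the unit. The cover is a flat off-white sheet 264 (x) x 138 x 5 mm with black vent dots; closed, its outer face looks up. On its inner side a steel strike 17 mm deep stands at the middle of the edge.
- fuse_carrier: red fuse carrier, 64 mm long, 0.11 kg: shaft 24 (its x) x 28 (its y) x 42 mm, above it the grip head 36 (x) x 28 (y) x 22 mm. Origin: centre of the shaft's underside, z up to the head. Starts latched upright in the bay, origin at x = -102, y = 0, z = 20 mm in the unit, same axes. Pushed down 6 to 8 mm (6 to 10 N) and let go, it springs up 16 mm and then lifts straight out.
- carrier_mid (a point): point on the carrier's axis 35 mm above its origin, about its middle. The top face of the grip head lies 64 mm above the origin: z = 84 mm in the unit while latched (it cannot be pulled then), 100 mm when released and sprung up.
- bay (a point): centre of the mouth of the fuse bay (the end of the row at the unit's -x, red markers on both y sides), 52 mm above the unit's underside; well 26 (unit x) x 30 (unit y) mm
- socket_blue (a point): centre of the mouth of the blue socket (next to the bay, x = -53 mm in the unit), z = 30 mm in the unit, in the top of the black strip; axes as the unit's; blue markers on its y sides. Hole 38.5 (x) x 30.5 (y) mm. 7.5 mm down the foot meets stiff contacts that yield 5.5 mm to 5 N, not to a relay's weight, and stay down; fully home the white block sits on the strip, foot 13 mm below the mouth.
- socket_yellow (a point): centre of the mouth of the yellow socket (second from the bay, x = -3 mm), z = 30 mm in the unit, in the top of the black strip; axes as the unit's; yellow markers on its y sides. Hole 38.5 (x) x 30.5 (y) mm. 7.5 mm down the foot meets stiff contacts that yield 5.5 mm to 5 N, not to a relay's weight, and stay down; fully home the white block sits on the strip, foot 13 mm below the mouth.
- socket_green (a point): centre of the mouth of the green socket (third, x = 47 mm), z = 30 mm in the unit, in the top of the black strip; axes as the unit's; green markers on its y sides. Hole 38.5 (x) x 30.5 (y) mm. 7.5 mm down the foot meets stiff contacts that yield 5.5 mm to 5 N, not to a relay's weight, and stay down; fully home the white block sits on the strip, foot 13 mm below the mouth.
- socket_violet (a point): centre of the mouth of the violet socket (far end, x = 97 mm), z = 30 mm in the unit, in the top of the black strip; axes as the unit's; violet markers on its y sides. Hole 38.5 (x) x 30.5 (y) mm. 7.5 mm down the foot meets stiff contacts that yield 5.5 mm to 5 N, not to a relay's weight, and stay down; fully home the white block sits on the strip, foot 13 mm below the mouth.
- relay_blue: plug-in relay: white block 44 (its x) x 36 (its y) x 52 mm, blue band round its top, black plug foot 36 (x) x 28 (y) x 13 mm below it (last 4 mm 1.5 mm slimmer a side). 65 mm tall, 0.11 kg, starts standing on its foot. Origin: centre of the foot's underside; z up to the blue top. Goes in the blue socket, either way round. May be absent.
- relay_yellow: plug-in relay: white block 44 (its x) x 36 (its y) x 52 mm, yellow band round its top, black plug foot 36 (x) x 28 (y) x 13 mm below it (last 4 mm 1.5 mm slimmer a side). 65 mm tall, 0.11 kg, starts standing on its foot. Origin: centre of the foot's underside; z up to the yellow top. Goes in the yellow socket, either way round. May be absent.
- relay_green: plug-in relay: white block 44 (its x) x 36 (its y) x 52 mm, green band round its top, black plug foot 36 (x) x 28 (y) x 13 mm below it (last 4 mm 1.5 mm slimmer a side). 65 mm tall, 0.11 kg, starts standing on its foot. Origin: centre of the foot's underside; z up to the green top. Goes in the green socket, either way round. May be absent.
- relay_violet: plug-in relay: white block 44 (its x) x 36 (its y) x 52 mm, violet band round its top, black plug foot 36 (x) x 28 (y) x 13 mm below it (last 4 mm 1.5 mm slimmer a side). 65 mm tall, 0.11 kg, starts standing on its foot. Origin: centre of the foot's underside; z up to the violet top. Goes in the violet socket, either way round. May be absent.
- tray: dark open tray standing loose on the table, 0.5 kg, 160 (its x) x 120 (its y) x 32 mm high, wall and floor 4 mm. Origin: centre of its underside. The carrier may stand or lie in it.
- hex_driver: bystander, leave it: orange-handled hex driver, 170 mm long, lying; origin at the centre of its underside
- lens_cap: bystander, leave it: round black lens cap, 60 mm across, 14 mm high; origin at the centre of its underside
- pedestal: bystander, leave it: steel pedestal post, 44 mm foot, 58 mm high; origin at the centre of its underside
- filter_box: bystander, leave it: small wooden filter box, 55 x 75 x 28 mm; origin at the centre of its underside
- lens_mount: bystander, leave it: black post with a round lens, 123 mm high, bolted down; origin at the centre of its underside
- iris_mount: bystander, leave it: black post with a small round iris, 106 mm high, bolted down; origin at the centre of its underside

How it is judged:
On the way, in this order (a step that is already met when the one before it is completed fails the run):
1. the latch is slid and the cover springs open (value of joint cover above 1.5 rad), for 0.2 s.
2. the fuse carrier is pushed, springs up and is pulled out of its bay (not (horizontal distance between fuse_carrier and bay below 0.015 m and z of fuse_carrier in the frame of bay between -0.06 and -0.003 m)), for 0.2 s.
3. every relay present is fully home in the socket of its colour, with the carrier out of its bay (z of relay_blue in the frame of socket_blue below -0.0105 m and horizontal distance between relay_blue and socket_blue below 0.005 m and angle between the x axis of each of relay_blue, relay_yellow, relay_green, relay_violet and the x axis of unit, either way round below 0.12 rad and angle between each of relay_blue, relay_yellow, relay_green, relay_violet's own z axis and vertical below 0.12 rad and z of relay_yellow in the frame of socket_yellow below -0.0105 m and horizontal distance between relay_yellow and socket_yellow below 0.005 m and z of relay_green in the frame of socket_green below -0.0105 m and horizontal distance between relay_green and socket_green below 0.005 m and z of relay_violet in the frame of socket_violet below -0.0105 m and horizontal distance between relay_violet and socket_violet below 0.005 m and not (horizontal distance between fuse_carrier and bay below 0.015 m and z of fuse_carrier in the frame of bay between -0.06 and -0.003 m)), for 0.2 s.
4. the cover is shut and latched (value of joint cover below 0.03 rad and value of joint latch below 0.003 m), for 0.2 s.
At the end, for the whole second after the job is handed in: Cover shut (hinge below 0.03 rad) and latch back at rest (below 3 mm); each relay present is in the socket of its colour, within 2.5 mm of fully home, 5 mm of centre and 7 degrees of square and upright; the fuse carrier is at rest in the tray (its middle within the walls, below 60 mm) (all of step 4 and z of relay_blue in the frame of socket_blue below -0.0105 m and horizontal distance between relay_blue and socket_blue below 0.005 m and angle between the x axis of each of relay_blue, relay_yellow, relay_green, relay_violet and the x axis of unit, either way round below 0.12 rad and angle between each of relay_blue, relay_yellow, relay_green, relay_violet's own z axis and vertical below 0.12 rad and z of relay_yellow in the frame of socket_yellow below -0.0105 m and horizontal distance between relay_yellow and socket_yellow below 0.005 m and z of relay_green in the frame of socket_green below -0.0105 m and horizontal distance between relay_green and socket_green below 0.005 m and z of relay_violet in the frame of socket_violet below -0.0105 m and horizontal distance between relay_violet and socket_violet below 0.005 m and x of carrier_mid in the frame of tray between -0.076 and 0.076 m and y of carrier_mid in the frame of tray between -0.056 and 0.056 m and z of carrier_mid in the frame of tray below 0.06 m and linear speed of fuse_carrier below 0.02 m/s); the robot touches nothing.
It fails at once if a relay is put into a socket while the fuse carrier is still in its bay ((horizontal distance between fuse_carrier and bay below 0.015 m and z of fuse_carrier in the frame of bay between -0.06 and -0.003 m) and (((z of relay_blue in the frame of socket_blue below -0.003 m and horizontal distance between relay_blue and socket_blue below 0.012 m) or (z of relay_blue in the frame of socket_yellow below -0.003 m and horizontal distance between relay_blue and socket_yellow below 0.012 m) or (z of relay_blue in the frame of socket_green below -0.003 m and horizontal distance between relay_blue and socket_green below 0.012 m) or (z of relay_blue in the frame of socket_violet below -0.003 m and horizontal distance between relay_blue and socket_violet below 0.012 m)) or ((z of relay_yellow in the frame of socket_blue below -0.003 m and horizontal distance between relay_yellow and socket_blue below 0.012 m) or (z of relay_yellow in the frame of socket_yellow below -0.003 m and horizontal distance between relay_yellow and socket_yellow below 0.012 m) or (z of relay_yellow in the frame of socket_green below -0.003 m and horizontal distance between relay_yellow and socket_green below 0.012 m) or (z of relay_yellow in the frame of socket_violet below -0.003 m and horizontal distance between relay_yellow and socket_violet below 0.012 m)) or ((z of relay_green in the frame of socket_blue below -0.003 m and horizontal distance between relay_green and socket_blue below 0.012 m) or (z of relay_green in the frame of socket_yellow below -0.003 m and horizontal distance between relay_green and socket_yellow below 0.012 m) or (z of relay_green in the frame of socket_green below -0.003 m and horizontal distance between relay_green and socket_green below 0.012 m) or (z of relay_green in the frame of socket_violet below -0.003 m and horizontal distance between relay_green and socket_violet below 0.012 m)) or ((z of relay_violet in the frame of socket_blue below -0.003 m and horizontal distance between relay_violet and socket_blue below 0.012 m) or (z of relay_violet in the frame of socket_yellow below -0.003 m and horizontal distance between relay_violet and socket_yellow below 0.012 m) or (z of relay_violet in the frame of socket_green below -0.003 m and horizontal distance between relay_violet and socket_green below 0.012 m) or (z of relay_violet in the frame of socket_violet below -0.003 m and horizontal distance between relay_violet and socket_violet below 0.012 m)))).
It fails at once if a loose bystander is moved by more than 30 mm (distance of any of hex_driver, lens_cap, pedestal, filter_box from where it was at the start of the episode above 0.03 m).
It fails at once if the robot knocks into a bolted-down optic with more than 10 N (contact force between any of the arm, the fingers and lens_mount above 10 N or contact force between any of the arm, the fingers and iris_mount above 10 N).
Of relay_blue, relay_yellow, relay_green, relay_violet only 3 to 4 are there at a start; the rules pass over those that are not, and their reading is None.
At some moment in a run one of tray may be knocked a few centimetres aside while the robot is not near it.
Once in a run the grip may slacken for a moment while it holds something.
It also fails if it takes over 210 s, if anything falls off the work surface, if the arm or the gripper's body presses on something with over 40 N, if the wrist force passes 120 N, or if a joint passes its speed limit or range.

## Working session

There is one attempt and no reset: what is moved stays moved. The work goes in short steps, each a Python script; the robot and the scene stay as the last script left them, time stands still between calls to the robot, and variables do not carry over. Pictures are saved under pics/ and viewed, at most 14 in all, crops included, and the job is handed in when it is done.

```bash
mkdir -p pics; ls
python3 - <<'E'
from rig import arm, eyes, job
import cv2,numpy as np
s=arm.sense();print(s['time_s'],s['position'],s['tcp_rot'],s['finger_gap'])
for n in("scene","top"):
    cv2.imwrite(f"pics/{n}0.png",eyes.camera(n)[:,:,::-1])
for n in("scene","top","wrist"):
    print(n,{k:np.round(v,4).tolist() for k,v in eyes.camera_params(n).items()})
E
```

```text
pics
rig.py
0.0 [ 0.16411343 -0.65415606  0.23825873] [[ 9.69942466e-01  2.43333719e-01 -5.60214725e-04]
 [ 2.43334350e-01 -9.69940628e-01  1.89010593e-03]
 [-8.34485177e-05 -1.96961349e-03 -9.99998057e-01]] 0.08537549123083883
scene {'K': [[512.841, 0.0, 312.3812], [0.0, 512.841, 199.8993], [0.0, 0.0, 1.0]], 'dist': [-0.1094, 0.0, 0.0, 0.0, 0.0], 'position': [1.5344, 0.1278, 1.1608], 'rotation': [[-0.125, 0.7299, -0.6721], [0.992, 0.0804, -0.0971], [-0.0168, -0.6788, -0.7341]]}
top {'K': [[367.5215, 0.0, 316.0336], [0.0, 367.5215, 202.0447], [0.0, 0.0, 1.0]], 'dist': [-0.0167, 0.0, 0.0, 0.0, 0.0], 'position': [0.3579, 0.0112, 0.9908], 'rotation': [[-0.0759, -0.9707, 0.2278], [-0.9971, 0.075, -0.0127], [-0.0048, -0.2281, -0.9736]]}
wrist {'K': [[307.5457, 0.0, 316.3269], [0.0, 307.5457, 196.4996], [0.0, 0.0, 1.0]], 'dist': [-0.0323, 0.0, 0.0, 0.0, 0.0], 'tool_from_camera': [[-0.0004, -0.9514, -0.3079, 0.0791], [1.0, -0.0002, -0.0007, -0.0005], [0.0006, -0.3079, 0.9514, -0.1338], [0.0, 0.0, 0.0, 1.0]]}
```

View pics/top0.png

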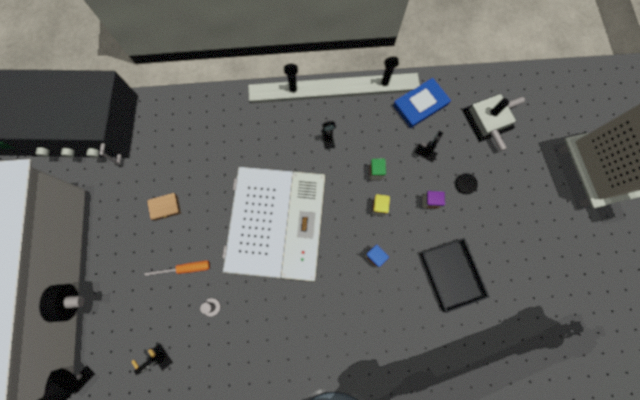

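View pics/scene0.png

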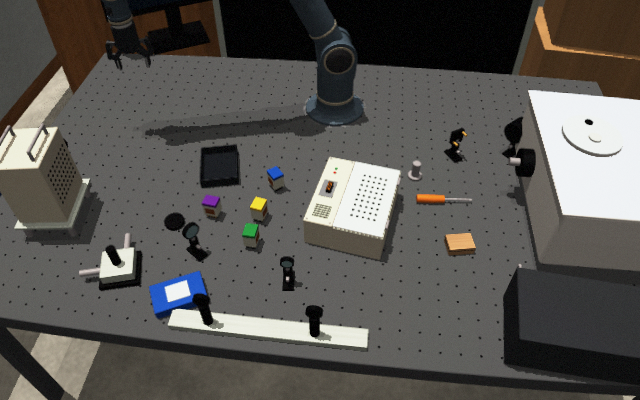

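Run:
```python
import cv2
t=cv2.imread("pics/top0.png");s=cv2.imread("pics/scene0.png")
cv2.imwrite("pics/topc.png",cv2.resize(t[145:315,220:490],None,fx=2.96,fy=2.96,interpolation=cv2.INTER_CUBIC))
cv2.imwrite("pics/scenec.png",cv2.resize(s[135:265,185:405],None,fx=3.6,fy=3.6,interpolation=cv2.INTER_CUBIC))
```

```text
(no output)
```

View pics/topc.png

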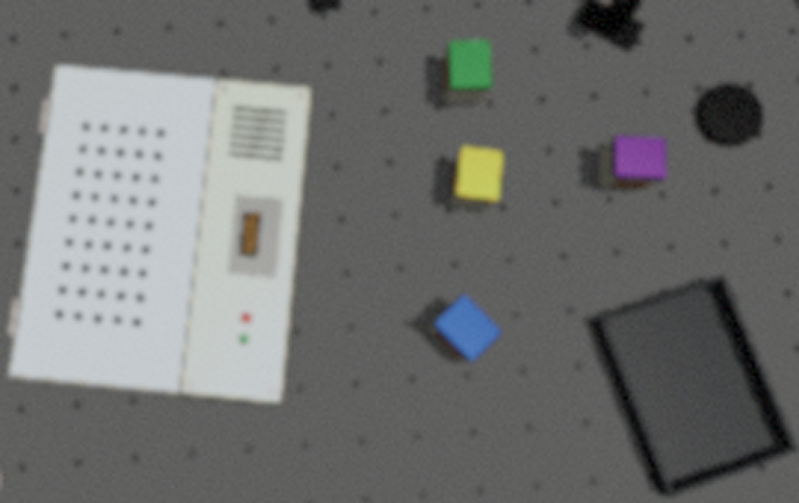

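View pics/scenec.png

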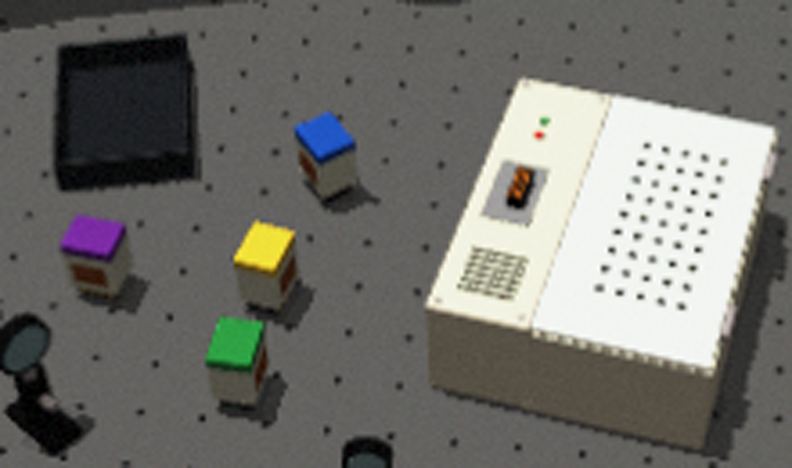

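```bash
cat > h.py <<'E'
import numpy as np, cv2
from rig import arm, eyes, job
from scipy.optimize import least_squares
from scipy.spatial.transform import Rotation as R
def cam(n,s=None):
    p=eyes.camera_params(n);K=np.array(p['K']);d=np.array(p['dist'])
    if n=='wrist':
        s=s or arm.sense();T=np.array(p['tool_from_camera']);Rt=np.array(s['tcp_rot'])
        return K,d,Rt@T[:3,:3],np.array(s['position'])+Rt@T[:3,3]
    return K,d,np.array(p['rotation']),np.array(p['position'])
def proj(c,P):
    K,d,Rc,t=c;rv=cv2.Rodrigues(Rc.T)[0]
    return cv2.projectPoints(np.atleast_2d(P).astype(float),rv,-Rc.T@t,K,d)[0][:,0]
def fit(obs,x0,fixz=None):
    """obs: list of (cam, localpts Nx3, pix Nx2); params x,y,z,yaw"""
    def f(p):
        Rz=R.from_euler('z',p[3]).as_matrix();z=p[2] if fixz is None else fixz
        return np.concatenate([(proj(c,L@Rz.T+[p[0],p[1],z])-px).ravel() for c,L,px in obs])
    r=least_squares(f,x0,x_scale=[.01,.01,.01,.1]);return r.x,np.sqrt(np.mean(r.fun**2))
def rect(a,b,z=0): return np.array([[a,b,z],[-a,b,z],[-a,-b,z],[a,-b,z]])/1.0
def down(yaw):
    """tool pointing down; tool y (closing) axis along world angle yaw"""
    y=np.array([np.cos(yaw),np.sin(yaw),0]);z=np.array([0,0,-1.]);return np.column_stack([np.cross(y,z),y,z])
E
cat > m1.py <<'E'
from h import *
ct,cs=cam('top'),cam('scene')
t=lambda a:(np.array(a)+.5)/2.96-.5+[220,145]
s=lambda a:(np.array(a)+.5)/3.6-.5+[185,135]
U=np.array([[-133,-150,100],[133,-150,100],[133,72,100],[-133,72,100]])/1e3
for fz in(None,0):
    print('unit',*fit([(ct,U,t([(282,402),(311,87),(55,66),(10,377)])),(cs,U,s([(522,79),(428,305),(714,370),(778,128)]))],[.55,.1,0,0],fz))
D={'green':([(449,42),(490,40),(492,87),(450,90)],[(217,319),(264,319),(259,369),(208,362)]),
'yellow':([(461,147),(504,149),(501,201),(456,198)],[(251,223),(296,228),(284,272),(236,264)]),
'violet':([(614,137),(664,137),(666,180),(614,179)],[(78,215),(126,220),(120,258),(63,250)]),
'blue':([(468,296),(500,330),(470,360),(436,325)],[(331,113),(355,147),(318,160),(296,126)])}
from itertools import product
A=rect(.022,.018)
def best(A,a,b,x0,n):
    o=[]
    for i,j,f in product(range(4),range(4),(1,-1)):
        try:o.append(fit([(ct,A,np.roll(t(a)[::f],i,0)),(cs,A,np.roll(s(b)[::f],j,0))],x0))
        except Exception:pass
    r=min(o,key=lambda q:q[1]);print(n,np.round(r[0],4),r[1])
for k,(a,b) in D.items(): best(A,a,b,[.5,-.1,.06,.0],k)
best(rect(.08,.06),[(588,318),(722,278),(795,445),(662,494)],[(57,42),(186,37),(192,155),(60,165)],[.4,-.3,.03,.3],'tray')
E
python3 m1.py
```

```text
unit [ 0.53147096  0.14191294 -0.00211583 -0.16796839] 0.2450364587122093
unit [ 0.5317915   0.14180814  0.55686346 -0.1679022 ] 0.3629455214482665
green [ 0.6592 -0.1742  0.062  -0.0017] 0.659937887941182
yellow [ 0.5586 -0.1711  0.0625 -0.1225] 0.6618174719815998
violet [ 0.5618 -0.3124  0.0621 -1.6381] 0.6250784728856995
blue [ 0.4263 -0.1461  0.061   0.6497] 0.5757888481597125
tray [ 0.3669 -0.3406  0.0308  3.3926] 1.2383510497825863
```

```bash
cat >> h.py <<'E'
UX,UY,UA=.5315,.1419,-.168
def upt(x,y,z=0):
    c,s=np.cos(UA),np.sin(UA);return np.array([UX+c*x-s*y,UY+s*x+c*y,z])
def snap(n,name=None):
    s=arm.sense();im=eyes.camera(n)[:,:,::-1].copy()
    if name: cv2.imwrite(f'pics/{name}.png',im);np.savez(f'pics/{name}.npz',position=s['position'],tcp_rot=s['tcp_rot'])
    return im,cam(n,s)
E
python3 - <<'E'
from h import *
for yaw in(UA,UA+np.pi):
    print([np.round(q,2) if (q:=arm.inverse_kinematics(p,down(yaw))) is not None else None for p in (upt(0,-.088,.3),upt(0,-.088,.13),upt(-.1,0,.2))])
arm.command_gripper(0.0)
arm.movep(upt(0,-.088,.30),down(UA))
snap('wrist','w1')
s=arm.sense();print(s['time_s'],s['position'],s['finger_gap'],s['joint_pos'])
E
```

```text
[array([ 0.6 ,  0.29, -0.95,  1.78,  0.25,  1.2 , -0.59]), array([ 0.52,  0.51, -0.92,  1.97,  0.51,  0.91, -0.83]), array([ 0.46,  0.33, -1.07,  2.02,  0.35,  0.98, -0.95])]
[array([ 0.74,  0.37, -1.17,  1.77,  0.36,  1.24,  2.45]), array([ 0.67,  0.65, -1.18,  1.97,  0.71,  1.02,  2.14]), array([ 0.52,  0.37, -1.16,  2.02,  0.41,  1.  ,  2.13])]
3.7167 [0.51702461 0.05415856 0.29982254] -3.995712566348196e-05 [ 0.59973191  0.28803266 -0.9522713   1.77883289  0.25058297  1.20367656
 -0.59401875]
```

View pics/w1.png

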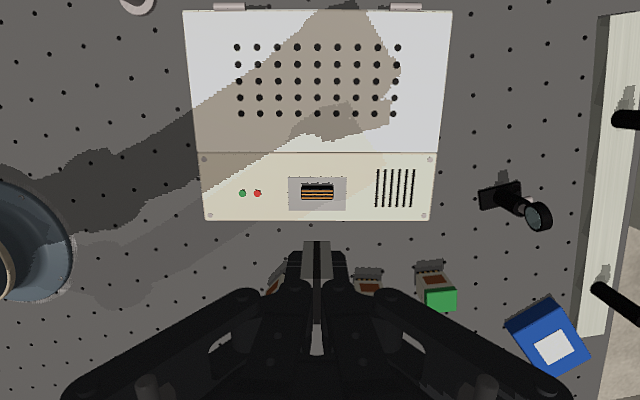

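```bash
cat > m2.py <<'E'
from h import *
s=dict(np.load('pics/w1.npz'));cw=cam('wrist',s)
U=np.array([[-133,-150,100],[133,-150,100],[132,72,100],[-132,72,100]])/1e3
px=np.array([(204,219),(436,219.5),(453,11),(183,10.5)])
for fz in(None,0): print(*fit([(cw,U,px)],[.53,.14,0,-.168],fz))
print(proj(cw,np.array([upt(*p) for p in U.tolist()+[(0,-.112,.113)]])))
E
python3 m2.py
```

```text
[ 0.53483838  0.14283081 -0.00243549 -0.16688436] 2.2641197877707118
[ 0.53478997  0.14265988  0.         -0.1668888 ] 2.405019111856795
[[203.35705279 223.05618535]
 [429.17504363 222.55704704]
 [451.97690217  10.01947286]
 [179.41068432  10.81310934]
 [316.12748764 195.4342602 ]]
```

Run:
```python
from h import *
R0=down(UA)
arm.move_l(upt(0,-.087,.16),R0)
print(arm.move_l(upt(0,-.087,.112),feed=.05,until_force=8))
print(arm.move_l(upt(0,-.110,.112),feed=.02,until_force=12))
s=arm.sense();print(s['position'],s['wrist_force'])
arm.sleep(.5)
arm.move_l(upt(0,-.106,.112),feed=.02)
arm.move_l(upt(0,-.106,.30))
arm.sleep(1)
arm.command_gripper(.085)
arm.movep(upt(-.03,-.07,.36),R0)
snap('wrist','w2');snap('top','t2');print(arm.sense()['time_s'])
```

```text
False
True
[0.51400586 0.03903921 0.11215972] [0.98883208 3.13546214 0.10542142]
11.3667
```

View pics/w2.png

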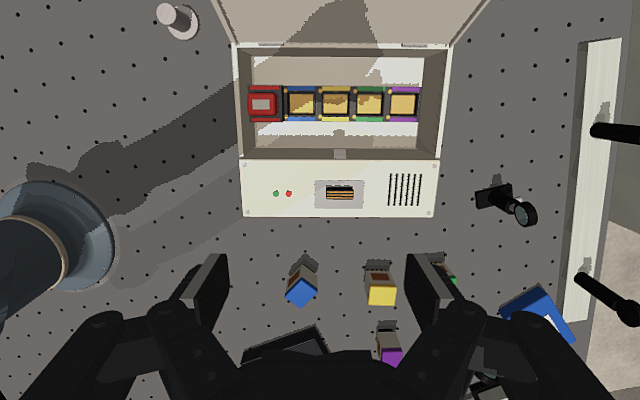

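Run:
```python
import cv2
t=cv2.imread("pics/w2.png")
cv2.imwrite("pics/w2c.png",cv2.resize(t[38:223,228:448],None,fx=3.2,fy=3.2,interpolation=cv2.INTER_CUBIC))
```

```text
(no output)
```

View pics/w2c.png

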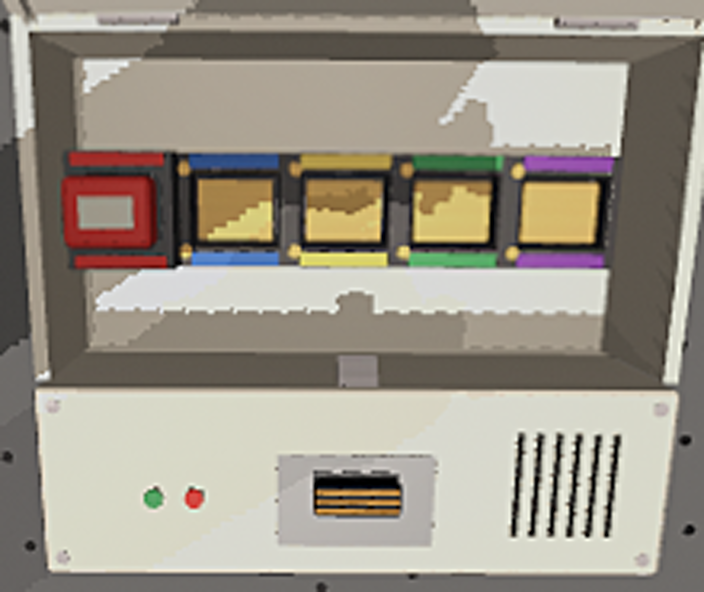

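```bash
cat > m3.py <<'E'
from h import *
s=dict(np.load('pics/w2.npz'));cw=cam('wrist',s)
c=lambda a:(np.array(a)+.5)/3.2-.5+[228,38]
S=np.array([[-53,0,30],[-3,0,30],[47,0,30],[97,0,30]])/1e3;ps=c([(235.5,210.5),(345,209.5),(453,210),(561,211)])
F=np.array([[-133,-150,100],[133,-150,100],[133,-68,100],[-133,-68,100]])/1e3;pf=c([(48,573),(655,573),(679,390),(38,390)])
H=np.array([[-120,-14,84],[-84,-14,84],[-84,14,84],[-120,14,84]])/1e3;ph=c([(69,246),(152,246),(152,178),(66,178)])
for o in ([(cw,S,ps)],[(cw,F,pf)],[(cw,H,ph)],[(cw,F,pf),(cw,S,ps)]):
    for fz in(None,0):print(*fit(o,[.532,.142,0,-.168],fz))
E
python3 m3.py
```

```text
[ 0.5333122   0.14363249 -0.00665623 -0.16648841] 0.10833378024850769
[ 0.5325818   0.14386163  0.         -0.16690062] 0.3977213753482905
[ 0.53282883  0.14204474 -0.0063432  -0.16870469] 0.3757402430990671
[ 0.53266925  0.14368224  0.         -0.16903739] 1.2001578888346451
[ 0.52986993  0.14274234 -0.02590977 -0.17918572] 0.1643746908831157
[ 0.53423005  0.14256031  0.         -0.17847063] 0.7731909801925466
[ 0.53294628  0.1430393  -0.00515191 -0.16831655] 0.4813817315064194
[ 0.53260158  0.14379344 -0.55088625 -0.16852169] 0.8964467835331181
```

```bash
sed -i 's/^UX,UY,UA=.*/UX,UY,UA=.5326,.1433,-.168/' h.py
python3 - <<'E'
from h import *
P=np.pi
for n,p,y in (('u1',upt(.09,0,.22),UA+P/2),('u2',upt(-.03,0,.22),UA-P/2),('r1',np.array([.54,-.27,.27]),UA),('r2',np.array([.54,-.16,.27]),UA+P)):
    try: arm.movep(p,down(y));snap('wrist',n);print(n,arm.sense()['time_s'],np.round(arm.sense()['joint_pos'],2))
    except arm.Unreachable as e: print(n,'unreach',e)
E
python3 - <<'E'
import cv2,numpy as np,os
o=[]
for n in('u1','u2','r1','r2'):
    if os.path.exists(f'pics/{n}.png'): o.append(cv2.resize(cv2.imread(f'pics/{n}.png'),(400,250),interpolation=cv2.INTER_AREA))
    else:o.append(np.zeros((250,400,3),np.uint8))
cv2.imwrite('pics/comp1.png',np.vstack([np.hstack(o[:2]),np.hstack(o[2:])]))
E
```

```text
u1 12.4917 [ 0.47  0.7  -1.17  1.61  0.67  1.28  0.59]
u2 14.975 [ 0.09  0.29 -0.56  1.89  0.18  1.01 -2.28]
r1 17.0 [ 0.85  0.39 -0.62  1.65  0.24  1.18  0.01]
r2 19.25 [-0.68  0.51  1.27  1.81 -0.52  1.22 -2.56]
```

View pics/comp1.png

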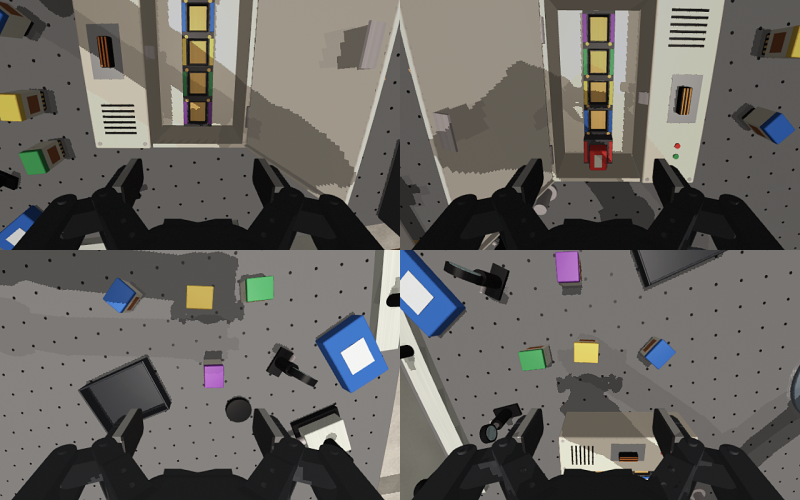

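Run:
```python
import cv2,numpy as np
I={n:cv2.imread(f'pics/{n}.png') for n in('u1','u2','r1','r2')}
C=np.zeros((600,800,3),np.uint8)
f=2.9
for k,(n,y0) in enumerate((('u1',0),('u2',20))):
    c=cv2.resize(I[n][y0:y0+205,285:347],None,fx=f,fy=f,interpolation=cv2.INTER_CUBIC);C[:c.shape[0],k*180:k*180+c.shape[1]]=c
L=[('r1',197,72),('r1',320,75),('r1',414,62),('r1',341,203),('r2',416,163),('r2',298,163),('r2',213,173),('r2',269,27)]
for k,(n,x,y) in enumerate(L):
    c=cv2.resize(I[n][y-27:y+27,x-27:x+27],(144,144),interpolation=cv2.INTER_CUBIC);r,q=divmod(k,3);C[r*150:r*150+144,363+q*146:363+q*146+144]=c
cv2.imwrite('pics/comp2.png',C)
```

```text
(no output)
```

View pics/comp2.png

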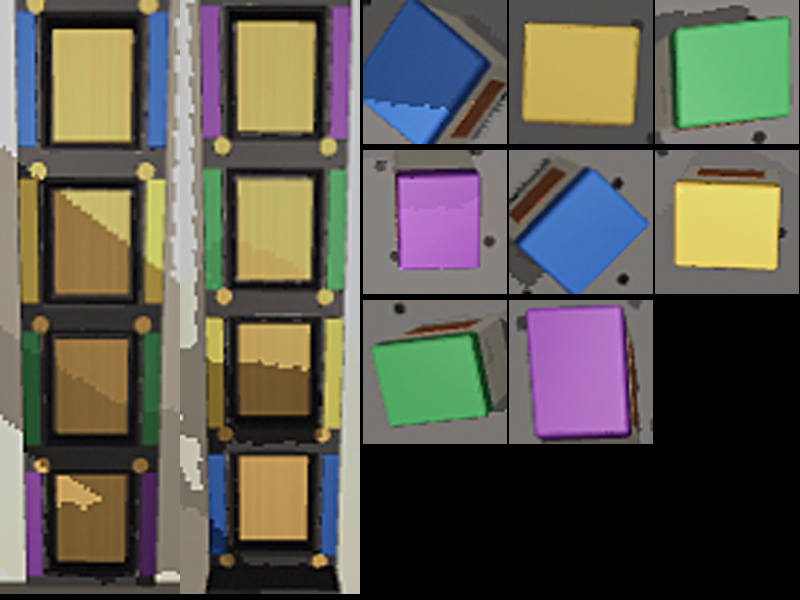

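```bash
cat > m4.py <<'E'
from h import *
from itertools import product
C={n:cam('wrist',dict(np.load(f'pics/{n}.npz'))) for n in('u1','u2','r1','r2')}
I={n:cv2.imread(f'pics/{n}.png') for n in C}
g=lambda a,y0:(np.array(a)+.5)/2.9-.5+[285,y0]
S=np.array([[-53,0,30],[-3,0,30],[47,0,30],[97,0,30]])/1e3
o1=(C['u1'],S,g([(92.5,80.5),(91,238),(91.5,386.5),(92,520)],0))
o2=(C['u2'],S,g([(93.5,498),(94.5,370.5),(94.5,229),(94.5,77.5)],20))
for o in([o1],[o2],[o1,o2]):
    for fz in(None,0):print('unit',*fit(o,[.5326,.1433,0,-.168],fz))
hue={'blue':(98,118),'yellow':(18,32),'green':(50,80),'violet':(138,158)}
L={'blue':((197,72),(416,163)),'yellow':((320,75),(298,163)),'green':((414,62),(213,173)),'violet':((341,203),(269,27))}
X0={'green':(.6592,-.1742,-.0017),'yellow':(.5586,-.1711,-.1225),'violet':(.5618,-.3124,-1.6381),'blue':(.4263,-.1461,.6497)}
A=rect(.022,.018)
def corners(im,ce,h,w=34):
    x,y=ce;x0,y0=max(x-w,0),max(y-w,0);hs=cv2.cvtColor(im[y0:y+w,x0:x+w],cv2.COLOR_BGR2HSV)
    m=cv2.morphologyEx(cv2.inRange(hs,(h[0],90,60),(h[1],255,255)),cv2.MORPH_CLOSE,np.ones((3,3)))
    c=max(cv2.findContours(m,cv2.RETR_EXTERNAL,cv2.CHAIN_APPROX_NONE)[0],key=cv2.contourArea)
    return cv2.boxPoints(cv2.minAreaRect(c))+[x0,y0]
for k,v in L.items():
    O=[]
    for n,ce in zip(('r1','r2'),v):
        px=corners(I[n],ce,hue[k]);x,y,a=X0[k]
        Lp=A@R.from_euler('z',a).as_matrix().T+[x,y,.065]
        pr=proj(C[n],Lp);pr=pr-pr.mean(0)+px.mean(0)
        j=[np.argmin(((px-q)**2).sum(1)) for q in pr]
        O.append((C[n],A,px[j]))
    for o in (O[:1],O[1:],O): 
        q,e=fit(o,[x,y,.065,a],.065 if len(o)==1 else None);print(k,np.round(q,4),round(e,2))
E
python3 m4.py
```

```text
unit [ 0.53275027  0.14301043 -0.00345998 -0.17099993] 0.2570962395518404
unit [ 0.53275484  0.14301077  0.         -0.17100224] 0.49623019032730725
unit [ 0.53205925  0.14249952 -0.00868536 -0.16946793] 0.15419405679140885
unit [ 0.53247063  0.14245177 -0.55179628 -0.16944769] 1.0299800454398285
unit [ 0.53248295  0.14276601 -0.00578711 -0.17077103] 0.45259377291214953
unit [ 5.32618958e-01  1.42751332e-01 -4.92600124e-07 -1.70771964e-01] 0.8347490752685072
blue [ 0.4291 -0.1456  0.065   0.712 ] 1.6
blue [ 0.4287 -0.1452  0.0533  0.6691] 0.45
blue [ 0.4314 -0.1469  0.0726  0.6938] 1.12
yellow [ 0.5596 -0.1712 -0.523  -0.2091] 0.39
yellow [ 0.5593 -0.1705  0.0649 -0.1759] 0.57
yellow [ 0.5593 -0.1714  0.0688 -0.1947] 0.57
green [ 0.6592 -0.1742  0.0625 -0.0515] 1.36
green [ 0.6585 -0.1735  0.7499 -0.0899] 1.59
green [ 0.6554 -0.1749  0.0751 -0.068 ] 1.35
violet [ 0.5629 -0.3113  0.065  -1.7226] 0.54
violet [ 0.5632 -0.311   0.0644 -1.7117] 0.5
violet [ 0.5628 -0.3101  0.069  -1.716 ] 0.45
```

```bash
sed -i 's/^UX,UY,UA=.*/UX,UY,UA=.5326,.1428,-.170/' h.py
cat > m5.py <<'E'
from h import *
C={n:cam('wrist',dict(np.load(f'pics/{n}.npz'))) for n in('r1','r2')}
A=rect(.022,.018)
def T(a,tx,ty,x,y): return (np.array(a)-[tx,ty]+.5)*.375-.5+[x-27,y-27]
D={'green':([('r1',T([(674,30),(788,17),(792,112),(681,128)],655,0,414,62)),('r2',T([(373,346),(472,333),(488,414),(389,427)],363,300,213,173))],(.6592,-.1742,-.06)),
'blue':([('r2',T([(590,168),(648,226),(577,293),(517,241)],509,150,416,163))],(.4288,-.1455,.68))}
for k,(v,(x,y,a)) in D.items():
    O=[]
    for n,px in v:
        pr=proj(C[n],A@R.from_euler('z',a).as_matrix().T+[x,y,.065]);pr+=px.mean(0)-pr.mean(0)
        O.append((C[n],A,px[[np.argmin(((px-q)**2).sum(1)) for q in pr]]))
    for o in ([O,O[:1],O[1:]] if len(O)>1 else [O]): print(k,*fit(o,[x,y,.065,a],.065 if len(o)==1 else None))
E
python3 m5.py
python3 - <<'E'
from h import *
# push the carrier
arm.command_gripper(0)
Rp=down(UA+np.pi/2)
q=arm.inverse_kinematics(upt(-.102,0,.2),down(UA+np.pi/2));q2=arm.inverse_kinematics(upt(-.102,0,.2),down(UA-np.pi/2));print(np.round(q,2),np.round(q2,2))
arm.movep(upt(0,-.1,.25),down(UA-np.pi/2))
arm.movep(upt(-.102,0,.14),down(UA-np.pi/2))
print(arm.move_l(upt(-.102,0,.066),feed=.03,until_force=12))
s=arm.sense();print(s['position'][2]-.008,s['wrist_force'])
arm.move_l(upt(-.102,0,.14),feed=.1)
arm.command_gripper(.06)
arm.sleep(.3)
snap('wrist','c1');snap('top','t3');print(arm.sense()['time_s'])
E
```

```text
green [ 0.66032217 -0.17356055  0.06252059 -0.04055103] 0.7337725899889634
green [ 0.65997562 -0.17430605  0.06500248 -0.03020093] 0.6018773565981704
green [ 0.65895138 -0.17326333  0.06466572 -0.05435977] 0.4600338930326851
blue [ 0.42799101 -0.14477858  0.065       0.67630629] 1.048307048283243
[ 0.52  0.37 -1.16  2.02  0.41  1.    0.55] [-1.43  0.31  1.21  2.11 -0.36  0.95 -1.77]
True
0.07616881721060079 [-1.87014212 -0.60326796  9.23538776]
25.1
```

Run:
```python
from h import *
Rg=np.array(arm.sense()['tcp_rot'])
print(arm.move_l(upt(-.102,0,.081),feed=.06,until_force=8),arm.sense()['position'])
arm.command_gripper(.0,60)
s=arm.sense();print(s['finger_gap'],s['gripper_force'])
print(arm.move_l(upt(-.102,0,.20),feed=.06,until_force=15))
s=arm.sense();print(s['position'],s['finger_gap'],s['wrist_force'],s['time_s'])
snap('top','t4')
t=cv2.imread('pics/t4.png')
cv2.imwrite("pics/t4c.png",cv2.resize(t[145:315,220:490],None,fx=2.96,fy=2.96,interpolation=cv2.INTER_CUBIC))
```

```text
False [0.43237352 0.16013733 0.08130123]
0.027350320181998358 60.36409278516658
False
[0.43194312 0.15999287 0.19978043] 0.026970561449728238 [ 0.63777919 -0.3486101  -1.58353979] 28.7583
```

View pics/t4c.png

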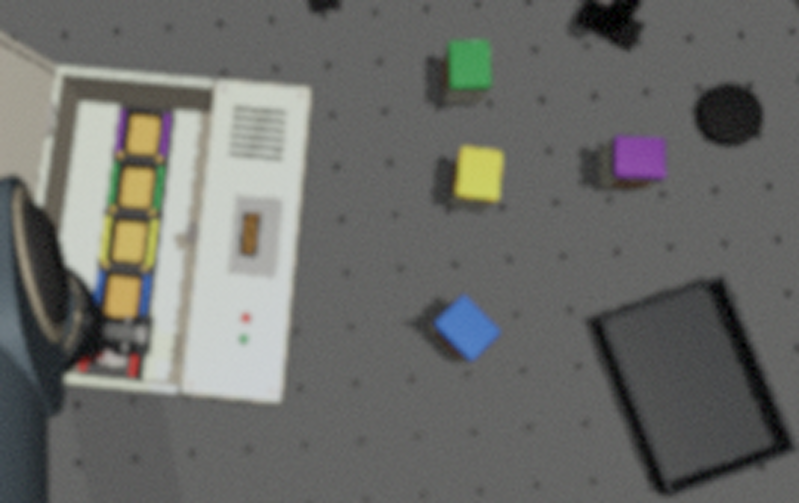

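Run:
```python
from h import *
arm.move_l(upt(-.102,-.02,.26)); 
arm.move_l([.45,-.05,.26],feed=.25)
TX=np.array([.367,-.341,0])
qs=[(y,arm.inverse_kinematics(TX+[0,0,.15],down(y))) for y in(.25,.25+np.pi,.25+np.pi/2,.25-np.pi/2)]
q0=np.array(arm.sense()['joint_pos'])
y=min((q for q in qs if q[1] is not None),key=lambda q:np.abs(q[1]-q0).max())[0];print(y)
arm.movep(TX+[0,0,.20],down(y))
s=arm.sense();print(s['finger_gap'],s['gripper_force'],s['joint_pos'].round(2))
print(arm.move_l(TX+[0,0,.045],feed=.06,until_force=5),arm.sense()['position'])
arm.command_gripper(.05);arm.move_l(TX+[0,0,.2])
arm.sleep(.2);print(arm.sense()['time_s'])
snap('wrist','tr');cv2.imwrite('pics/tr2.png',np.hstack([cv2.resize(cv2.imread('pics/tr.png'),(480,300)),eyes.camera('top')[180:380,330:550,::-1][:200].copy().repeat(1,0) if 0 else cv2.resize(eyes.camera('top')[215:315,400:500,::-1],(300,300))]))
```

```text
3.391592653589793
0.027191407385662496 65.03149123862386 [-0.13  0.33  0.99  2.02 -0.34  0.96 -1.86]
True [ 0.3670678  -0.34105236  0.04949067]
35.4583
```

View pics/tr2.png

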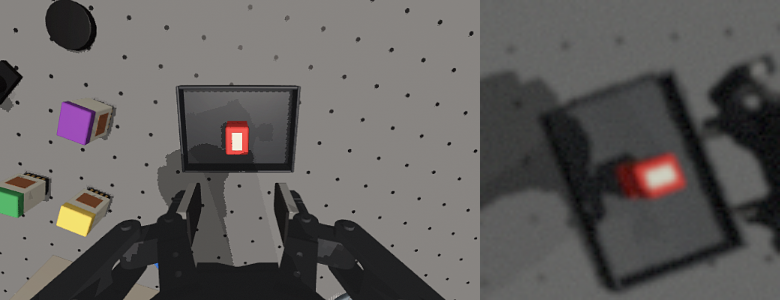

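```bash
cat > pk.py <<'E'
from h import *
P=np.pi;G=.040
RL={'yellow':(.5595,-.171,-.19,-.003),'violet':(.563,-.311,-1.715,.097),'blue':(.4285,-.1452,.685,-.053),'green':(.6595,-.1738,-.045,.047)}
def choose(pos,yaw):
    q0=np.array(arm.sense()['joint_pos']);b=None
    for y in(yaw+P/2,yaw-P/2):
        qs=[arm.inverse_kinematics(pos+np.array([0,0,z]),down(y)) for z in(.2,.06)]
        if any(q is None for q in qs): continue
        c=np.abs(qs[0]-q0).max()
        if b is None or c<b[0]: b=(c,y)
    return b[1]
def st(t):
    s=arm.sense();print(t,'t%.1f'%s['time_s'],np.round(s['position'],4),'gap %.4f'%s['finger_gap'],'F',np.round(s['wrist_force'],1));return s
def go(k,dx=0,dy=0):
    x,y,a,sx=RL[k];p=np.array([x,y,0]);t=choose(p,a)
    s=arm.sense();arm.move_l([*s['position'][:2],.22],feed=.3) if s['position'][2]<.2 else 0
    arm.movep(p+[0,0,.22],down(t));arm.command_gripper(.06)
    if arm.move_l(p+[0,0,.10],feed=.2,until_force=10) or arm.move_l(p+[0,0,G],feed=.06,until_force=6): st('blocked');return
    arm.command_gripper(0,70);s=st('grip')
    if not .03<s['finger_gap']<.041: print('bad grip');return
    arm.move_l(p+[0,0,.22],feed=.2)
    u=upt(sx,0);place(k,u,choose(u,UA))
def place(k,u,t):
    arm.movep(u+[0,0,.22],down(t));s=st('over')
    if not .03<s['finger_gap']<.041: print('lost');return
    if arm.move_l(u+[0,0,.095],feed=.15,until_force=8): st('hit high');return
    for ox,oy in [(0,0),(.002,0),(-.002,0),(0,.002),(0,-.002),(.002,.002),(-.002,.002),(.002,-.002),(-.002,-.002)]:
        o=upt(ox,oy)-upt(0,0);arm.move_l(u+o+[0,0,.076],feed=.1)
        arm.move_l(u+o+[0,0,.0615],feed=.03,until_force=4);s=st(f'try {ox,oy}')
        if s['position'][2]<.0665: break
    else: print('no entry');return
    arm.move_l(u+o+[0,0,.053],feed=.02,until_force=25);st('pressed')
    arm.command_gripper(.05);arm.move_l(u+[0,0,.15],feed=.2)
    arm.command_gripper(0)
    arm.move_l(u+[0,0,.10],feed=.1);r=arm.move_l(u+[0,0,.086],feed=.02,until_force=20);st(f'top {r}: expect z .090')
    arm.move_l(u+[0,0,.22],feed=.25)
E
python3 - <<'E'
from pk import *
go('yellow')
E
```

```text
grip t39.3 [ 0.56   -0.1711  0.0406] gap 0.0350 F [0.1 0.7 3.6]
over t41.6 [0.5301 0.1414 0.22  ] gap 0.0353 F [ 0.  -0.3 -1. ]
try (0, 0) t43.4 [0.5297 0.1434 0.0612] gap 0.0353 F [0.2 0.4 2.5]
pressed t43.7 [0.5297 0.1434 0.0575] gap 0.0348 F [-1.7  0.2  7.2]
top True: expect z .090 t46.4 [0.5297 0.1434 0.0901] gap 0.0001 F [-1.4 -0.4  5.9]
```

```bash
python3 - <<'E'
from pk import *
go('violet')
E
python3 - <<'E'
from pk import *
go('green')
E
```

```text
grip t51.6 [ 0.5634 -0.3113  0.0406] gap 0.0353 F [0.5 0.6 3.2]
over t54.2 [0.6284 0.1241 0.2202] gap 0.0351 F [-0.9 -0.2 -1.1]
try (0, 0) t56.1 [0.6282 0.1265 0.0612] gap 0.0351 F [ 1.  -0.1  4.6]
pressed t56.4 [0.6283 0.1265 0.0576] gap 0.0353 F [-1.7  0.7  5. ]
top True: expect z .090 t59.1 [0.6283 0.1264 0.0902] gap 0.0001 F [0.2 0.  5.3]
grip t63.7 [ 0.66   -0.1739  0.0407] gap 0.0352 F [0.6 0.3 2.3]
over t66.0 [0.5794 0.133  0.2201] gap 0.0347 F [ 0.2 -0.5 -1.2]
try (0, 0) t67.8 [0.5789 0.135  0.0612] gap 0.0348 F [0.1 0.4 2.6]
pressed t68.2 [0.579  0.1349 0.0576] gap 0.0352 F [-1.6  0.2  6.2]
top True: expect z .090 t70.8 [0.5791 0.1349 0.0901] gap 0.0000 F [-1.3 -1.1  5.6]
```

Run:
```python
from pk import *
go('blue')
arm.movep(upt(-.02,-.09,.33),down(UA))
snap('wrist','w5')
cv2.imwrite('pics/w5c.png',np.hstack([cv2.resize(cv2.imread('pics/w5.png'),(480,300)),cv2.resize(eyes.camera('top')[215:315,400:500,::-1],(300,300))]))
```

```text
grip t75.5 [ 0.4287 -0.1451  0.0404] gap 0.0352 F [-1.2  1.1  6.1]
over t77.8 [0.4803 0.1505 0.2195] gap 0.0352 F [-0.2 -0.3 -1. ]
try (0, 0) t79.7 [0.4804 0.1519 0.0611] gap 0.0349 F [0.8 0.1 3.1]
pressed t80.0 [0.4808 0.1521 0.0572] gap 0.0352 F [-2.  -0.6  7.6]
top True: expect z .090 t82.7 [0.4805 0.1519 0.0901] gap 0.0001 F [-1.2 -0.2  7.6]
```

View pics/w5c.png

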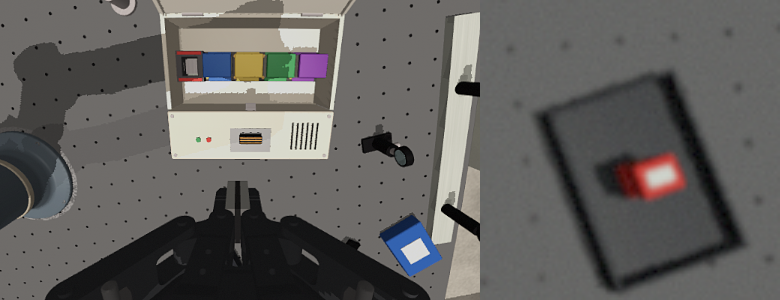

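Run:
```python
from pk import *
R0=down(UA)
T=lambda y,z:upt(0,y,z+.008)      # finger centre y, tip z
arm.move_l(T(-.09,.33),R0,feed=.25)
arm.move_l(T(.185,.33),feed=.25);arm.move_l(T(.185,.20),feed=.15);st('behind')
print(arm.move_l(T(.067,.20),feed=.08,until_force=20));st('A')
d=np.deg2rad
for a in range(75,4,-10):
    a=d(a);r=.103+.017*(1-a/d(80));n=np.array([np.sin(a),np.cos(a)])
    p=np.array([.072,.098])+r*np.array([-np.cos(a),np.sin(a)])+.002*n
    if arm.move_l(T(p[0]+.011*np.sin(a)**.5,p[1]),feed=.08,until_force=25): st('force');break
st('B')
arm.move_l(T(-.053,.112),feed=.03)
print(arm.move_l(T(-.053,.096),feed=.02,until_force=30));st('C')
arm.sleep(.3);arm.move_l(T(-.053,.25),feed=.2)
arm.movep(upt(-.02,-.09,.33),R0)
snap('wrist','w6');st('end')
cv2.imwrite('pics/w6c.png',np.hstack([cv2.resize(cv2.imread('pics/w6.png'),(480,300)),cv2.resize(eyes.camera('top')[215:315,400:500,::-1],(300,300))]))
```

```text
behind t87.4 [0.5646 0.3252 0.2091] gap 0.0002 F [-0.3 -0.9  0.8]
False
A t89.0 [0.5439 0.2093 0.2078] gap 0.0001 F [-0.5  2.  -0.9]
B t92.1 [0.5265 0.1016 0.1184] gap 0.0004 F [0.4 3.1 3.6]
False
C t93.5 [0.5237 0.0901 0.1063] gap -0.0001 F [-7.9 -2.8 23.9]
end t95.2 [0.497  0.0579 0.3287] gap 0.0003 F [ 0.2 -0.8 -0.6]
```

View pics/w6c.png

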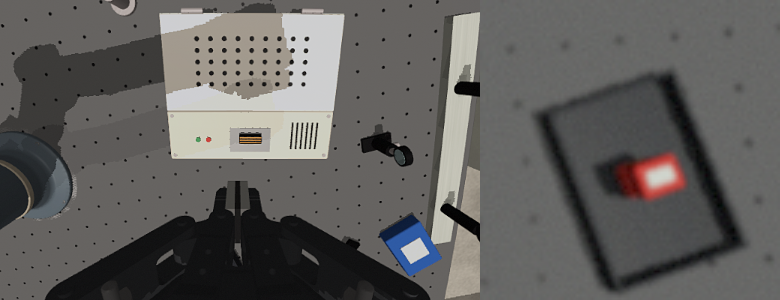

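```bash
python3 -c "
from rig import arm, eyes, job
print(job.finish_job())"
```

```text
the job is handed in; nothing more can be done
None
```

The job is handed in at about 95 s of the 210 s allowed. All four relays are pressed home in their own sockets, the fuse carrier is standing in the tray, and the cover is shut and stayed closed in the last picture; the judge's verdict was not shown.

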